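# Fit a circuit card in a bench subrack and seat it with its levers

## Robot

A 6-joint arm with a two-finger parallel gripper is mounted at the origin on the work surface. World frame = base frame: x ahead of the robot, y to its left, z up, the work surface at z = 0. Lengths are in m, angles in rad, forces in N, time in s.
With the tool pointing down it reaches from about 0.425 to 0.95 m from the base axis. Payload 3.5 kg.
Tool frame: the origin (TCP) lies at the very end of the fingers, on their centre line; the grasp point (between the pads) lies ctrl.tcp_to_grasp behind it (ctrl.tcp_to_grasp is the distance from the TCP to the grasp point, in m); z points along the fingers, y is the line along which they close (so a half turn about z gives the same grasp; the last joint's range is limited). The gripper opens to 85 mm and grips with 20 to 120 N. Pads are 22 mm wide; open, the fingers measure 114 mm over their backs; the gripper's body (76 mm by 85 mm) begins 54 mm behind the grasp point. The pads swing forward as they close: fully open they stand 13 mm farther back than shut.
Start: joints at [-1.392, 0.286, 1.577, -0, 1.279, -0.15], TCP at [0.218, -0.639, 0.231] pointing down, gripper open.
Joint ranges: [-2.77, 2.77], [-0.9, 2.22], [0.21, 2.48], [-1.53, 4.67], [0.24, 2.81], [-2.84, 2.84]. Speed limits (rad/s): [2.79, 2.79, 3.14, 3.14, 3.14, 3.14].

## Interface

Orientations are given as a unit quaternion [x, y, z, w].
In Python, from plant import ctrl gives the robot as it stands.
- The arm moves only by the shell command python3 -m inch 'ROWS' [FORCE]. ROWS is JSON, a list of rows, each an object with "slide": the shift along the tool's x, y, z in cm, a list of three; "turn": the turn about the tool's z in rad; "grip": the finger opening in cm, from 0 to 8.54. A call has 1 to 20 rows; each row is the pose to reach, as a shift and turn from the pose commanded when the call began, along the tool's axes at that moment; what a row does not reach only later rows make up. A row lasts 1/10 s, in which the tool goes at most 50 mm and 8.59 degrees, less where a joint would pass 70% of its speed; a pose out of reach is approached as far as the arm can. A call with a gripper value outside its range is refused whole. The fingers move at their own pace and stop on an object; FORCE is the grip in N (left out, the last holds). Time passes only in rows, so rows that repeat a pose let the fingers close. It gives the time, the measured TCP pose, the force, the opening and the grip force at its end, in the units of the state.
- ctrl.get_state(): the state, without advancing time (a new reading comes with each control period).
- ctrl.read_camera(name): name is "scene" or "side" or "wrist"; returns (picture, depth): 480x640x3 uint8, red, green, blue; 480x640 float32, m along the optical axis (not along the pixel's ray), 0 where there is no reading.
- ctrl.camera_info(name): a dict with "K" (3x3 intrinsics, pixels), "camera_from_world" (4x4, takes a point from world to camera coordinates); the wrist camera has in their place "T_tool_cam" (4x4, takes a point from camera to tool coordinates, whose origin is the TCP and whose axes are the flange's). Camera axes: x right, y down, z forward; pixel columns grow to the right and rows downward; lengths in m; the calibration is good to about 2 mm. A picture is of the moment at which its call begins: read the wrist's pose just before it. camera_info takes no time and is no camera call.
- ctrl.sign_off(): hands the job in; it is judged then, once.
The state is a dict: "time": time; "qpos": joint angles; "dq": joint speeds; "joint_efforts": joint torques, N m; "eef_pos": TCP position; "tcp_rot": TCP orientation; "contact_force": force on the tool from outside, world axes, zero at the start; "wrist_torque": the same for the moment, N m; "opening": opening from 0.0 (shut) to 1.0 (fully open); "finger_force": force on a finger pad.
Only numpy, scipy, OpenCV 4.12 (cv2) and the standard library are available. Lean on these libraries where they do the work, as an engineer would, in place of code of your own. Each camera call takes 0.05 s, during which the arm holds its last target. There are 200 camera calls.

## Task

Take the circuit card out of the black board stand, feel for the grooves of the red card guides in the subrack and slide it gently down them, chip side facing away from the power module, until its plug meets the socket; let go of it there with both red levers still leaning out. Then swing the two levers up until both stand upright, so that their claws, and not a push on the card, draw it fully home. Leave the meter, the flux bottle, the solder reel and the screwdriver where they are.

Things in the scene. Friction and masses are not known exactly. Their poses are not given: they have to be found in the camera images.
- card: Upright circuit card: green board 100 mm wide (its y), 2.4 mm thick (x), 4 to 84 mm above the origin, black chips on its +x face. Below it a grey plug, 12 (x) x 88 (y) x 12 mm high; origin = centre of the plug's underside. Panel 24 x 98 mm on top, 84 to 87 mm up. 0.27 to 0.43 kg. It stands loosely in the stand's grooves and lifts straight up out of them.
- grip (a point): Middle of the top face of the card's grey pull grip, 115 mm above the card's origin; axes as the card's. The grip is 12 mm thick (x), 50 mm wide (y) and stands 28 mm above the panel.
- chip_side (a point): Point 12 mm out from the board on the chip side (+x of the card), 44 mm above the card's origin.
- rack: Aluminium subrack lying on its back, open at the top, 150 (x) x 146 mm (y), fixed. Origin: centre of its underside. A grey power module, up to 112 mm high, fills it from -x to x = -26 mm. Nominal slot at x = +22 mm; the fitted card has its x and y along the rack's. Upper rails with lips for the lever claws, 97.5 to 100.5 mm high, from 62 to 73 mm either side in y.
- mouth (a point): Nominal middle between the tops of the two red card guides (46.5 to 52.5 mm either side in y), 92 mm above the rack's origin; axes as the rack's. The guides are clamped on the rails up to 6 mm off this point along x: look or feel for the grooves. Groove 4 mm wide (x), 6.4 mm at its mouth, flat shoulders to 13 mm each side; 1 mm end play in y. Board enters with the card's origin 4 mm lower.
- slot (a point): Nominal middle of the top of the cream socket between the guides (it is off along x just as they are), 68 mm below the mouth; axes as the rack's. The plug meets it when the card's origin is at this height; fully home is 5 mm lower, the hard stop 6.5 mm lower. It grips: the plug goes in only when pushed with about 18 N or more, and stays where it is left.
- lever_left (a joint): Angle (rad) of the red lever at the card's +y end, about the card's x: 0 = closed, upright; grows to 0.98 as its top leans out from the card's middle. Starts at 0.86 to 0.96; above 0.8 its claw clears the rail's lip on the way in. With the plug on the socket the claw bites below about 0.45 and draws the card in (5 to 15 N at the tip). Stays where left (0.05 N m), springs back up to 0.05.
- lever_right (a joint): The same for the red lever at the card's -y end, its mirror image.
- lever_left_tip (a point): Tip of the left lever, 42 mm from its axle. The lever is 12 mm wide (card's x) and 8 mm thick there. Push it from outside along its arc (up and in); a level push can bind while it leans far out.
- lever_right_tip (a point): Tip of the right lever, 42 mm from its axle; the same size.
- lever_left_pivot (a point): Axle of the left lever, at y = +55 mm and 80 mm above the card's origin. When the plug is on the socket it is 3.5 mm above the top of the rail.
- lever_right_pivot (a point): Axle of the right lever, at y = -55 mm and 80 mm above the card's origin.
- stand: Black board stand, fixed: foot 100 x 130 mm, 8 mm thick, two grooved end posts up to 52 mm high. Origin: centre of its underside. The card stands on the foot in the slot at x = +20 mm, its y along the stand's; a bare blue board, 70 mm high in all, stays in the slot at x = -20 mm.
- meter: Yellow hand multimeter lying on its back, 130 x 64 x 34 mm; leave it alone. Origin: centre of the underside.
- flux: Small amber flux bottle, 30 mm across, 62 mm high, standing; leave it alone. Origin: centre of the underside.
- solder_reel: Silvery solder reel, 54 mm across, 42 mm high, standing; leave it alone. Origin: centre of the underside.
- driver: Screwdriver with an orange handle, 160 mm long, lying on the mat; leave it alone.
Not all that is in view belongs to the job. Of the things that look like the card, the middle-sized one is meant.

How it is judged:
By the outcome, as a careful person would: the job done as asked, in the order asked, and still so for the second after the job is handed in, with the robot touching nothing.
It also fails if it takes over 72 s, if anything falls off the work surface, if the arm or the gripper's body presses on something with over 40 N, if the wrist force passes 120 N, or if a joint passes its speed limit or range.

## Working session

There is one attempt and no reset: what is moved stays moved. The work goes in short steps, Python scripts to look and compute and a shell command to move; the robot and the scene stay as the last step left them, time stands still between calls to the robot, and variables do not carry over. Pictures are saved under pics/ and viewed, at most 10 in all, crops included, and the job is handed in when it is done.

```bash
ls; mkdir -p pics; cat > h.py <<'E'
import numpy as np,cv2
from plant import ctrl
from scipy.spatial.transform import Rotation as R
def cam(name):
    s=ctrl.get_state(); im,d=ctrl.read_camera(name); ci=ctrl.camera_info(name); K=np.array(ci["K"])
    if name=="wrist":
        T=np.eye(4);T[:3,:3]=R.from_quat(s["tcp_rot"]).as_matrix();T[:3,3]=s["eef_pos"]
        W=T@np.array(ci["T_tool_cam"])
    else: W=np.linalg.inv(np.array(ci["camera_from_world"]))
    return im,d,K,W
def world(d,K,W):
    v,u=np.mgrid[:480,:640]
    P=np.stack([(u-K[0,2])/K[0,0]*d,(v-K[1,2])/K[1,1]*d,d],-1)
    return P@W[:3,:3].T+W[:3,3]
def save(n,im): cv2.imwrite("pics/"+n+".png",im[...,::-1])
E
python3 - <<'E'
from h import *
print(ctrl.get_state(),ctrl.tcp_to_grasp)
a=[]
for n in("scene","side"):
    im,d,K,W=cam(n);save(n,im);np.savez("/tmp/"+n,im=im,d=d,K=K,W=W);print(n,W.round(3).tolist(),K[0,0])
E
```

```text
pics
{'time': 0.0, 'qpos': array([-1.39199524e+00,  2.87170512e-01,  1.57819758e+00, -3.01269917e-05,
        1.27856989e+00, -1.50019919e-01]), 'dq': array([-0.000861  ,  0.00243129, -0.00021759,  0.00052404,  0.00116705,
        0.00093039]), 'joint_efforts': array([-1.56779886e-03, -4.05978906e+01, -2.92628628e+01, -1.37963343e-04,
        5.71805664e-03, -5.49730181e-07]), 'eef_pos': array([ 0.21786579, -0.63817682,  0.22993279]), 'tcp_rot': array([ 9.86513619e-01,  1.63674996e-01, -3.12930297e-05, -1.17233566e-03]), 'contact_force': array([-0.00343874, -0.31176282, -0.01557781]), 'wrist_torque': array([0.01344583, 0.02480686, 0.02567887]), 'finger_force': 0.0, 'opening': 0.999056545261257} 0.0187
scene [[0.158, 0.722, -0.673, 1.476], [0.987, -0.129, 0.093, -0.313], [-0.02, -0.68, -0.733, 1.098], [0.0, 0.0, 0.0, 1.0]] 521.8567257901949
side [[-0.834, -0.337, 0.436, -0.092], [-0.551, 0.543, -0.634, 0.742], [-0.023, -0.769, -0.639, 1.07], [0.0, 0.0, 0.0, 1.0]] 607.2234877685387
```

View pics/scene.png

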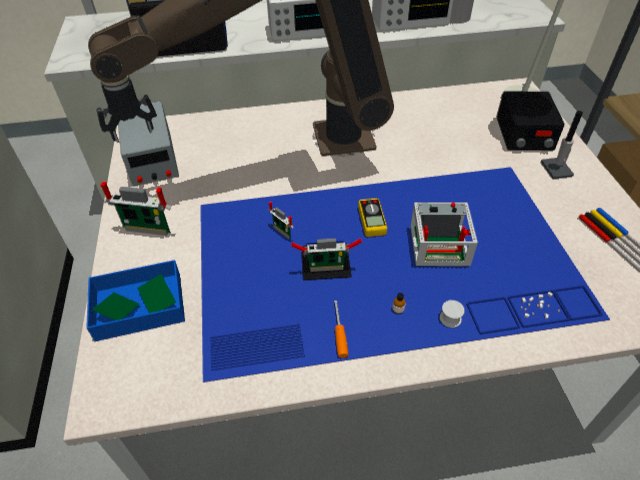

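View pics/side.png

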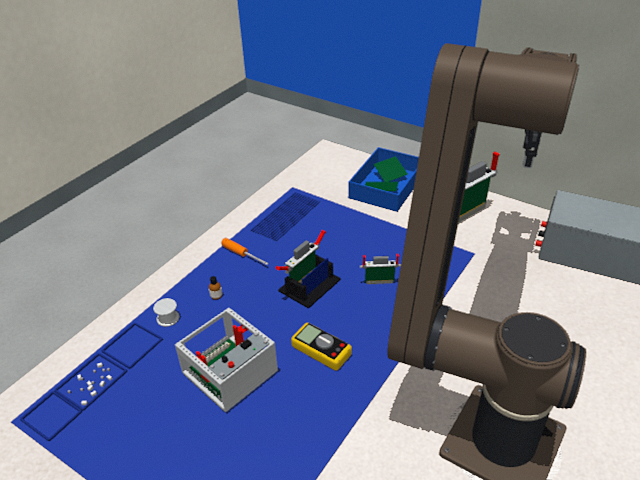

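The scene view shows the card in the stand at about (325,258), chips towards the camera. The rack is at (443,235), with its module on the robot side and the red guides at (425,240) and (465,236). Next I measure with depth.

```bash
cat > m.py <<'E'
from h import *
def rect(P):
    (c,s,a)=cv2.minAreaRect((P[:,:2]*1000).astype(np.float32)); return np.round(c,1),np.round(s,1),round(a,1),len(P)
for n in("scene","side"):
    z=np.load("/tmp/"+n+".npz");im=z["im"];d=z["d"];P=world(d,z["K"],z["W"])
    hsv=cv2.cvtColor(im,cv2.COLOR_RGB2HSV)
    c0=P[258,325] if n=="scene" else P[265,303]
    rk=P[235,443] if n=="scene" else P[355,225]
    print(n,"table",P[430,150] if n=="scene" else P[200,400],c0.round(3),rk.round(3))
    C=np.array([.62,-.17,0]) 
    ok=d>0
    grey=(hsv[...,1]<70)
    red=((hsv[...,0]<8)|(hsv[...,0]>172))&(hsv[...,1]>150)&(hsv[...,2]>80)
    def box(u0,u1,v0,v1):
        m=np.zeros((480,640),bool);m[v0:v1,u0:u1]=1;return m&ok
    cb=box(280,370,225,285) if n=="scene" else box(270,335,225,310)
    rb=box(405,485,190,275) if n=="scene" else box(170,285,300,415)
    for nm,m in(("griptop",cb&grey&(abs(P[...,2]-.121)<.006)),("panel",cb&grey&(abs(P[...,2]-.094)<.006)),("rack99+",rb&grey&(P[...,2]>.094)&(P[...,2]<.104)),("module",rb&grey&(P[...,2]>.106)&(P[...,2]<.118)),("rackall",rb&(P[...,2]>.02)),("cardred",cb&red),("guides",rb&red&(P[...,2]<.1))):
        if m.sum()>5:
            Q=P[m];print(nm,*rect(Q),"z",np.percentile(Q[:,2],[5,50,95]).round(3),"med",np.median(Q,0).round(4))
    # red comps
    k,l,st,ce=cv2.connectedComponentsWithStats((red&(cb|rb)).astype(np.uint8))
    for i in range(1,k):
        if st[i,4]>8:
            Q=P[(l==i)&ok];print(" red",ce[i].round(),st[i,4],Q.min(0).round(3),Q.max(0).round(3),Q.mean(0).round(4))
E
python3 m.py
```

```text
scene table [ 0.95054364 -0.61900872 -0.01877022] [ 0.589 -0.167  0.054] [0.535 0.18  0.021]
griptop [ 593.6 -164.6] [45.8 16.4] 81.2 104 z [0.116 0.123 0.126] med [ 0.5943 -0.1651  0.1233]
panel [ 591.1 -164.8] [113.6  28.5] 84.5 200 z [0.093 0.097 0.1  ] med [ 0.5951 -0.1642  0.0972]
rack99+ [561.4 160.5] [147.8 156.8] 79.9 470 z [0.095 0.102 0.104] med [0.5846 0.1525 0.1017]
module [565.8 158.1] [144.2 150. ] 79.3 370 z [0.106 0.108 0.114] med [0.5212 0.1633 0.1077]
rackall [562.2 160.3] [148.1 158.2] 79.7 2908 z [0.022 0.085 0.109] med [0.5412 0.1627 0.0848]
cardred [ 570.2 -190.6] [217.5 107.4] 52.0 101 z [0.093 0.106 0.118] med [ 0.5909 -0.216   0.1064]
guides [577.2 164.8] [122.4  67. ] 66.1 225 z [0.016 0.066 0.095] med [0.5876 0.1888 0.066 ]
 red [453. 205.] 15 [0.502 0.194 0.11 ] [0.517 0.205 0.119] [0.511  0.1998 0.113 ]
 red [425. 232.] 53 [0.523 0.099 0.043] [0.588 0.132 0.098] [0.5692 0.1091 0.0822]
 red [463. 234.] 83 [0.575 0.198 0.046] [0.611 0.223 0.102] [0.5919 0.207  0.0805]
 red [354. 244.] 48 [ 0.591 -0.112  0.093] [ 0.605 -0.076  0.119] [ 0.5981 -0.0937  0.1062
[... 750 characters left out ...]
d [ 630. -164.] [177.7  95.2] 85.0 100 z [0.095 0.107 0.119] med [ 0.5856 -0.2204  0.1067]
guides [608.4 144.6] [123.3 101.2] 76.5 234 z [0.021 0.083 0.096] med [0.5743 0.1119 0.0833]
 red [320. 237.] 57 [ 0.575 -0.249  0.093] [ 0.589 -0.215  0.122] [ 0.5818 -0.2322  0.1061]
 red [282. 268.] 43 [ 0.589 -0.169  0.001] [ 0.677 -0.071  0.123] [ 0.5946 -0.0899  0.1053]
 red [238. 334.] 160 [0.555 0.08  0.033] [0.615 0.117 0.098] [0.57   0.1081 0.0749]
 red [201. 357.] 59 [0.571 0.159 0.001] [0.664 0.222 0.102] [0.5857 0.2086 0.088 ]
 red [231. 364.] 33 [0.501 0.197 0.107] [0.512 0.208 0.117] [0.5067 0.2036 0.1124]
 red [204. 378.] 16 [0.577 0.207 0.012] [0.603 0.213 0.022] [0.5894 0.2103 0.0188]
```

```bash
cat > go.py <<'E'
# usage: go.py x y z yaw_of_tool_y_deg  -> slide cm, turn from measured pose
import sys
from h import *
x,y,z,yaw=map(float,sys.argv[1:])
s=ctrl.get_state();M=R.from_quat(s["tcp_rot"]).as_matrix()
d=M.T@(np.array([x,y,z])-s["eef_pos"])*100
cur=np.degrees(np.arctan2(M[1,1],M[0,1]))
t=(-(yaw-cur)+180)%360-180
print("slide",d.round(2),"turn",np.radians(t).round(4),"cur yaw",cur.round(2),"pos",s["eef_pos"].round(4),"F",s["contact_force"].round(2),"t",s["time"], "z", M[:,2].round(4))
E
python3 go.py 0.59 -0.163 0.26 -5.3; python3 -c "
from h import *
print(ctrl.camera_info('wrist'))"
```

```text
slide [ 50.57 -32.97  -2.91] turn -1.1494 cur yaw -71.16 pos [ 0.2179 -0.6382  0.23  ] F [-0.58  0.07 -0.41] t 0.1 z [-4.0e-04  2.1e-03 -1.0e+00]
{'K': array([[344.51624004,   0.        , 317.66659143],
       [  0.        , 344.51624004, 239.02107274],
       [  0.        ,   0.        ,   1.        ]]), 'T_tool_cam': array([[ 4.76998698e-04, -9.60890424e-01, -2.76928447e-01,
         7.01460425e-02],
       [ 9.99999208e-01,  1.35929523e-04,  1.25081026e-03,
        -4.83801995e-04],
       [-1.16424885e-03, -2.76928824e-01,  9.60889729e-01,
        -1.44056625e-01],
       [ 0.00000000e+00,  0.00000000e+00,  0.00000000e+00,
         1.00000000e+00]])}
```

```bash
python3 go.py 0.585 0.16 0.26 -10.3;python3 -m inch '[{"slide":[0,0,-4]},{"slide":[20,-13,-4],"turn":-0.5},{"slide":[40,-26,-4],"turn":-1.14},{"slide":[50,-33,-4],"turn":-1.14},{"slide":[50,-33,-4],"turn":-1.14},{"slide":[50,-33,-4],"turn":-1.14},{"slide":[50,-33,-4],"turn":-1.14},{"slide":[50,-33,-4],"turn":-1.14},{"slide":[50,-33,-4],"turn":-1.14},{"slide":[50,-33,-4],"turn":-1.14},{"slide":[50,-33,-4],"turn":-1.14},{"slide":[50,-33,-4],"turn":-1.14},{"slide":[50,-33,-4],"turn":-1.14},{"slide":[50,-33,-4],"turn":-1.14}]' && python3 go.py .59 -.163 .26 -5.3
python3 - <<'E'
from h import *
im,d,K,W=cam("wrist");save("w1",im);np.savez("/tmp/w1",im=im,d=d,K=K,W=W)
E
python3 go.py 0.585 0.16 0.26 -10.3
```

```text
slide [ 60.52 -63.7   -2.84] turn -1.0622 cur yaw -71.16 pos [ 0.2179 -0.6382  0.23  ] F [-0.58  0.07 -0.41] t 0.1 z [-4.0e-04  2.1e-03 -1.0e+00]
slide [ 60.52 -63.71  -2.84] turn -1.0622 cur yaw -71.16 pos [ 0.2179 -0.6383  0.2303] F [ 0.35  0.62 -0.05] t 0.15 z [-3.0e-04  1.8e-03 -1.0e+00]$[0]: bad value
```

View pics/w1.png

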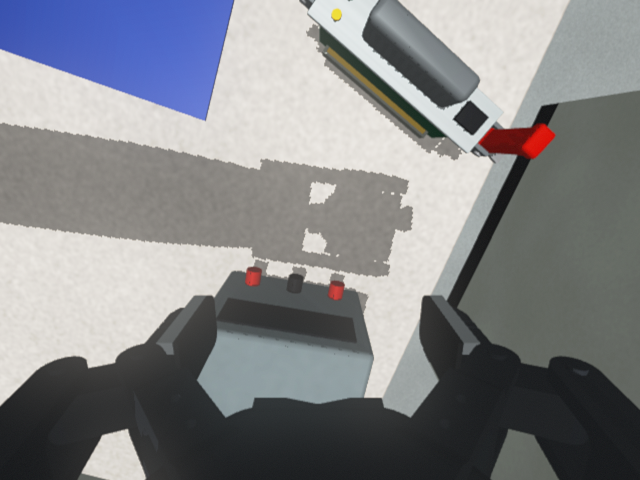

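The move was refused because every row needs all three fields, so this view is still from the start pose. It shows the large decoy card at (415,60) and the instrument box below it. I'll go to the rack now with complete rows.

```bash
python3 -m inch '[{"slide":[4,-4,-3],"turn":-0.1,"grip":4},{"slide":[20,-20,-3],"turn":-0.5,"grip":4},{"slide":[60.5,-63.7,-3],"turn":-1.06,"grip":4},{"slide":[60.5,-63.7,-3],"turn":-1.06,"grip":4},{"slide":[60.5,-63.7,-3],"turn":-1.06,"grip":4},{"slide":[60.5,-63.7,-3],"turn":-1.06,"grip":4},{"slide":[60.5,-63.7,-3],"turn":-1.06,"grip":4},{"slide":[60.5,-63.7,-3],"turn":-1.06,"grip":4},{"slide":[60.5,-63.7,-3],"turn":-1.06,"grip":4},{"slide":[60.5,-63.7,-3],"turn":-1.06,"grip":4},{"slide":[60.5,-63.7,-3],"turn":-1.06,"grip":4},{"slide":[60.5,-63.7,-3],"turn":-1.06,"grip":4},{"slide":[60.5,-63.7,-3],"turn":-1.06,"grip":4},{"slide":[60.5,-63.7,-3],"turn":-1.06,"grip":4},{"slide":[60.5,-63.7,-3],"turn":-1.06,"grip":4},{"slide":[60.5,-63.7,-3],"turn":-1.06,"grip":4},{"slide":[60.5,-63.7,-3],"turn":-1.06,"grip":4},{"slide":[60.5,-63.7,-3],"turn":-1.06,"grip":4},{"slide":[60.5,-63.7,-3],"turn":-1.06,"grip":4},{"slide":[60.5,-63.7,-3],"turn":-1.06,"grip":4}]'  && python3 go.py 0.585 0.16 0.26 -10.3
python3 - <<'E'
from h import *
im,d,K,W=cam("wrist");save("w2",im);np.savez("/tmp/w2",im=im,d=d,K=K,W=W)
E
python3 go.py 0.59 -0.163 0.26 -5.3
```

```text
time: 2.15
eef_pos: [0.5846, 0.16, 0.2605]
tcp_rot: [0.768, 0.641, -0.001, -0.0]
contact_force: [0.3, -0.1, 1.4]
opening: 0.469
finger_force: 0.0
slide [0.01 0.04 0.05] turn -0.0005 cur yaw -10.33 pos [0.5846 0.16   0.2605] F [ 0.29 -0.08  1.4 ] t 2.15 z [-1.5e-03 -7.0e-04 -1.0e+00]
slide [-31.58   6.37   0.09] turn -0.0893 cur yaw -10.41 pos [0.5845 0.1591 0.2607] F [ 0.37 -0.12 -0.1 ] t 2.2 z [-1.2e-03 -6.0e-04 -1.0e+00]
```

View pics/w2.png

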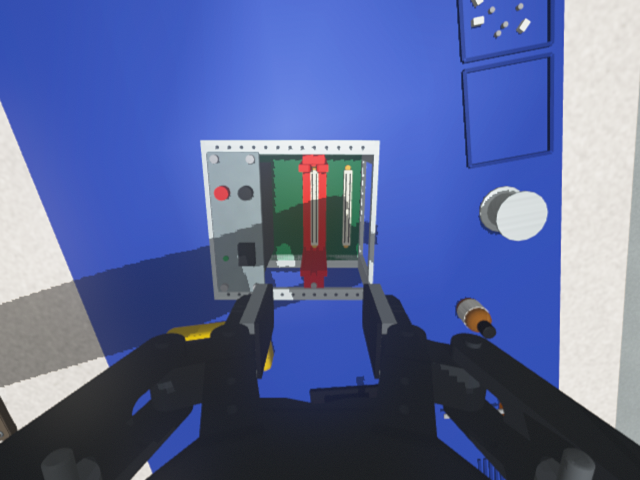

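The wrist view shows the rack outline spanning (203–380, 140–300) and the red guides at (314,165) and (315,275). The cream socket sits between them at u≈314; the module is on the left. I'll measure the rack and guides from this.

```bash
python3 - <<'E'
from h import *
z=np.load("/tmp/w2.npz");im=z["im"];d=z["d"];K=z["K"];W=z["W"];P=world(d,K,W)
hsv=cv2.cvtColor(im,cv2.COLOR_RGB2HSV)
def ray(u,v,h):
    r=W[:3,:3]@np.array([(u-K[0,2])/K[0,0],(v-K[1,2])/K[1,1],1]);return W[:3,3]+r*(h-W[2,3])/r[2]
b=np.zeros((480,640),bool);b[130:310,190:390]=1
m=b&(d>0)&(P[...,2]>.092)&(P[...,2]<.112)
c,s,a=cv2.minAreaRect((P[m][:,:2]*1000).astype(np.float32));print("rackrect",c,s,a)
rail=b&(d>0)&(abs(P[...,2]-.0995)<.006)&(hsv[...,1]<60)
c,s,a=cv2.minAreaRect((P[rail][:,:2]*1000).astype(np.float32));print("railrect",c,s,a)
red=((hsv[...,0]<8)|(hsv[...,0]>172))&(hsv[...,1]>150)&b
red[:,:290]=0
k,l,st,ce=cv2.connectedComponentsWithStats(red.astype(np.uint8))
for i in range(1,k):
    if st[i,4]>15:
        q=(l==i);Q=P[q&(d>0)];print(st[i],Q[:,2].min().round(3),Q[:,2].max().round(3));
for v in list(range(150,172,2))+list(range(250,296,3)):
    us=np.where(red[v])[0]
    if len(us): print(v,us.min(),us.max(),"mid",(us.min()+us.max())/2,"z",P[v,us][:,2].round(3)[::4], "h", hsv[v,308:322,2])
c2=im[135:305,270:360];cv2.imwrite("pics/crop.png",cv2.resize(c2,None,fx=3.5,fy=3.5,interpolation=cv2.INTER_NEAREST)[...,::-1])
E
```

```text
rackrect (559.9795532226562, 160.71070861816406) (145.66358947753906, 150.58734130859375) 79.69744110107422
railrect (560.0872802734375, 160.6877899169922) (145.65695190429688, 150.36724853515625) 79.69745635986328
[ 299  155   29  132 2194] 0.018 0.098
156 303 323 mid 313.0 z [0.087 0.087 0.086 0.087 0.087 0.085] h [242 242 242 242 242 219 215 217 218 225 237 242 242 242]
158 303 324 mid 313.5 z [0.086 0.087 0.087 0.086 0.086 0.087] h [241 241 241 241 241 241 242 242 242 241 241 241 241 241]
160 303 324 mid 313.5 z [0.086 0.087 0.087 0.086 0.087 0.086] h [241 241 241 241 241 241 241 241 241 241 241 241 241 241]
162 302 324 mid 313.0 z [0.087 0.086 0.087 0.086 0.086 0.087] h [241 241 241 241 241 241 241 241 241 241 241 241 241 241]
164 300 326 mid 313.0 z [0.087 0.086 0.088 0.087 0.087 0.088 0.087] h [210 196 185 210 222 231 233 225 194 200 209 213 214 214]
166 299 327 mid 313.0 z [0.097 0.096 0.096 0.096 0.097 0.097] h [234 213 142 143 177 188 188 169 144 218 235 240 241 241]
168 299 327 mid 313.0 z [0.097 0.097 0.096 0.097 0.096 0.097] h [234 215 143 112 136 195 205 183 148 219 235
[... 991 characters left out ...]
103]
271 301 326 mid 313.5 z [0.098 0.097 0.098 0.085 0.096 0.097 0.097] h [128 127 112 102 105 105 105 104 102 122 128 128 127 128]
274 301 326 mid 313.5 z [0.096 0.097 0.096 0.088 0.097 0.096 0.097] h [127 127 112 117 128 129 130 126 108 124 129 129 129 130]
277 304 322 mid 313.0 z [0.088 0.087 0.085 0.086 0.086] h [129 130 129 130 129 129 129 130 128 129 130 129 129 129]
280 305 322 mid 313.5 z [0.087 0.088 0.087 0.086 0.088] h [130 129 128 130 128 130 129 129 130 129 130 129 129 129]
283 305 322 mid 313.5 z [0.087 0.085 0.087] h [129 129 129 115 103 104 102 104 117 128 129 129 129 130]
286 305 322 mid 313.5 z [0.087 0.086 0.087] h [128 130 125 109 112 111 112 110 113 126 129 129 129 130]
```

View pics/crop.png

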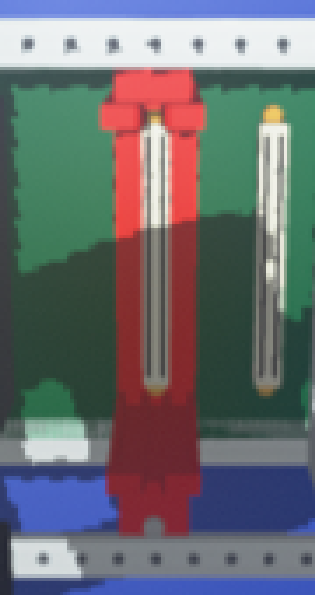

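The crop confirms the groove mouth at u≈313 at both guide ends (rows 168 and 272). It is centred on the red blocks, with the socket in line.

```bash
python3 - <<'E'
from h import *
z=np.load("/tmp/w2.npz");im=z["im"];d=z["d"];K=z["K"];W=z["W"];P=world(d,K,W)
def ray(u,v,h):
    r=W[:3,:3]@np.array([(u-K[0,2])/K[0,0],(v-K[1,2])/K[1,1],1]);return W[:3,3]+r*(h-W[2,3])/r[2]
print("rail z",np.median(P[142:152,290:350,2]),np.median(P[291:297,290:350,2]),"mat",np.median(P[100:130,250:350,2]))
c=np.array([.560,.1607]);
for yaw in(-10.3,):
  a=np.radians(yaw);Rm=np.array([[np.cos(a),-np.sin(a)],[np.sin(a),np.cos(a)]])
  for h in(.092,.097):
    A=ray(313,168,h);B=ray(313.2,272.5,h);print(h,A,B,(Rm.T@(A[:2]-c))*1000,(Rm.T@(B[:2]-c))*1000, "yaw",np.degrees(np.arctan2(A[1]-B[1],A[0]-B[0]))-90)
  # cream socket
  hsv=cv2.cvtColor(im,cv2.COLOR_RGB2HSV)
  A=ray(314,172,.024);B=ray(314.3,245,.024);print("sock",(Rm.T@(A[:2]-c))*1000,(Rm.T@(B[:2]-c))*1000)
  print("mouth nom",c+Rm@[.022,0])
E
```

```text
rail z 0.1050905532133358 0.1052489350876922 mat 0.004529726916117832
0.092 [0.58830354 0.205982   0.092     ] [0.57027493 0.10782396 0.092     ] [19.75090568 49.61302163] [ 19.56370172 -50.18676172] yaw -10.407475027544606
0.097 [0.5884446  0.20635957 0.097     ] [0.57070441 0.10977185 0.097     ] [19.82218128 50.00971973] [ 19.6379722  -48.19346992] yaw -10.407475027544606
sock [19.85389867 39.93948764] [ 19.94995087 -43.233177  ]
mouth nom [0.58164547 0.15676635]
```

```bash
python3 -m inch '[{"slide":[-8,1.6,0],"turn":-0.05,"grip":4},{"slide":[-31.6,6.3,0],"turn":-0.09,"grip":4},{"slide":[-31.6,6.3,0],"turn":-0.09,"grip":4},{"slide":[-31.6,6.3,0],"turn":-0.09,"grip":4},{"slide":[-31.6,6.3,0],"turn":-0.09,"grip":4},{"slide":[-31.6,6.3,0],"turn":-0.09,"grip":4},{"slide":[-31.6,6.3,0],"turn":-0.09,"grip":4},{"slide":[-31.6,6.3,0],"turn":-0.09,"grip":4},{"slide":[-31.6,6.3,0],"turn":-0.09,"grip":4},{"slide":[-31.6,6.3,0],"turn":-0.09,"grip":4}]'
python3 - <<'E'
from h import *
im,d,K,W=cam("wrist");save("w3",im);np.savez("/tmp/w3",im=im,d=d,K=K,W=W)
E
python3 go.py 0.59 -0.163 0.26 -5.3
```

```text
time: 3.2
eef_pos: [0.5892, -0.1622, 0.2614]
tcp_rot: [0.739, 0.674, 0.0, -0.0]
contact_force: [-1.0, 1.1, -0.2]
opening: 0.47
finger_force: 0.0
slide [-0.11  0.08  0.14] turn 0.0014 cur yaw -5.22 pos [ 0.5894 -0.1618  0.2614] F [0.4  0.45 0.8 ] t 3.25 z [-0.e+00  3.e-04 -1.e+00]
```

View pics/w3.png

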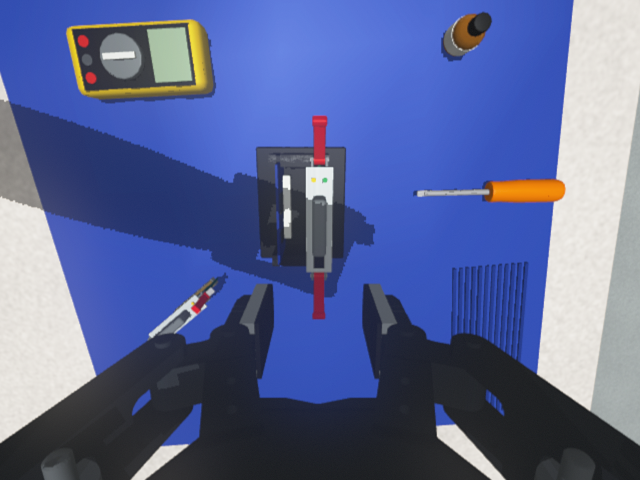

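The view shows the card's grip at about (320,226) and its panel spanning (306–333, 166–272). The levers lean out at (320,137) and (319,295), with the bare blue board at left (287,205).

```bash
python3 - <<'E'
from h import *
z=np.load("/tmp/w3.npz");im=z["im"];d=z["d"];K=z["K"];W=z["W"];P=world(d,K,W)
hsv=cv2.cvtColor(im,cv2.COLOR_RGB2HSV)
b=np.zeros((480,640),bool);b[110:330,295:345]=1;b&=d>0
print("mat",np.median(P[60:140,250:400,2]))
def rect(m,n):
    c,s,a=cv2.minAreaRect((P[m][:,:2]*1000).astype(np.float32));print(n,np.round(c,1),np.round(s,1),round(a,1),m.sum(),np.percentile(P[m][:,2],[5,50,95]).round(4), P[m].mean(0).round(4))
rect(b&(abs(P[...,2]-.1275)<.006)&(hsv[...,1]<80),"grip")
rect(b&(abs(P[...,2]-.0995)<.006)&(hsv[...,1]<80),"panel")
red=((hsv[...,0]<8)|(hsv[...,0]>172))&(hsv[...,1]>150)&b
k,l,st,ce=cv2.connectedComponentsWithStats(red.astype(np.uint8))
for i in range(1,k):
    if st[i,4]>30:
        Q=P[(l==i)];print(Q.mean(0).round(4),Q.min(0).round(3),Q.max(0).round(3),st[i])
for v in(200,210,225,240,255): print(v,hsv[v,302:340,2])
E
```

```text
mat 0.004611843460347653
grip [ 589.9 -163.2] [48.9 11.6] 84.4 802 [0.1251 0.1273 0.1286] [ 0.5898 -0.1622  0.1272]
panel [ 589.9 -163.3] [113.8  23.8] 84.6 1902 [0.0983 0.0996 0.101 ] [ 0.5904 -0.1578  0.0996]
[ 0.5967 -0.0924  0.1093] [ 0.59  -0.113  0.095] [ 0.603 -0.074  0.122] [313 116  14  49 528]
[ 0.5844 -0.2207  0.0992] [ 0.58  -0.229  0.094] [ 0.589 -0.214  0.106] [314 273  10  19 134]
200 [ 64  62  61  70 127 134 139 139 141 142 105  94 105 117 119 120 119 119
 119 119 119 114 102 103 195 233 234 235 235 236 162  94  84  84  84  84
  85  85]
210 [ 60  61  59  68 128 135 134 133 135 135  97  86  89  93  93  94  93  93
  93  93  93  92  89  87 102 129 135 136 135 135  95  66  62  62  63  62
  62  63]
225 [ 57  56  57  66 125 134 132 132 135 134  95  84  88  91  92  92  91  92
  92  92  91  91  89  87 112 130 134 135 135 134  83  59  60  59  59  61
  60  59]
240 [ 56  54  52  68 140 136 132 132 134 134  94  83  86  89  89  90  90  89
  89  90  91  90  86  86 111 130 133 132 134 140  86  59  58  58  58  59
  61  58]
255 [ 54  54  52  58 100 126 130 131 132 133 121  94  85  86  87  86  87  86
  87  87  86  85  95 119 130 131 133 133 132 112  73  57  59  58  58  58
  58  58]
```

```bash
python3 go.py 0.59 -0.1632 0.098 -5.5
```

```text
slide [-0.14  0.08 16.34] turn 0.0049 cur yaw -5.22 pos [ 0.5894 -0.1618  0.2614] F [0.4  0.45 0.8 ] t 3.25 z [-0.e+00  3.e-04 -1.e+00]
```

```bash
python3 -m inch '[{"slide":[-0.1,0.05,4],"turn":0.005,"grip":4},{"slide":[-0.1,0.05,9],"turn":0.005,"grip":4},{"slide":[-0.1,0.05,13],"turn":0.005,"grip":4},{"slide":[-0.1,0.05,15.3],"turn":0.005,"grip":4},{"slide":[-0.1,0.05,16.3],"turn":0.005,"grip":4},{"slide":[-0.1,0.05,16.3],"turn":0.005,"grip":4}]' 40; python3 go.py 0.59 -0.1632 0.098 -5.5
python3 -m inch '[{"slide":[0,0,0],"turn":0,"grip":2},{"slide":[0,0,0],"turn":0,"grip":1},{"slide":[0,0,0],"turn":0,"grip":0.4},{"slide":[0,0,0],"turn":0,"grip":0.4},{"slide":[0,0,0],"turn":0,"grip":0.4}]' 60;python3 go.py 0.59 -0.1632 0.098 -5.5
```

```text
time: 3.85
eef_pos: [0.5894, -0.1625, 0.097]
tcp_rot: [0.74, 0.673, -0.001, -0.001]
contact_force: [0.1, -0.0, 0.5]
opening: 0.468
finger_force: 0.0
slide [-0.07  0.07 -0.1 ] turn 0.0005 cur yaw -5.47 pos [ 0.5894 -0.1625  0.097 ] F [ 0.08 -0.    0.52] t 3.85 z [-0.0026  0.0013 -1.    ]
time: 4.35
eef_pos: [0.591, -0.1642, 0.101]
tcp_rot: [0.74, 0.672, 0.001, 0.001]
contact_force: [-1.5, 2.4, 6.2]
opening: 0.125
finger_force: 60.0
slide [ 0.09 -0.11  0.3 ] turn -0.0007 cur yaw -5.54 pos [ 0.591  -0.1642  0.101 ] F [-1.53  2.42  6.2 ] t 4.35 z [ 0.0023 -0.001  -1.    ]
```

```bash
python3 -m inch '[{"slide":[0,0,-0.5],"turn":0,"grip":0.4},{"slide":[0,0,-1.5],"turn":0,"grip":0.4},{"slide":[0,0,-3],"turn":0,"grip":0.4},{"slide":[0,0,-5],"turn":0,"grip":0.4},{"slide":[0,0,-8],"turn":0,"grip":0.4},{"slide":[0,0,-11],"turn":0,"grip":0.4},{"slide":[0,0,-14],"turn":0,"grip":0.4},{"slide":[0,0,-16],"turn":0,"grip":0.4},{"slide":[0,0,-16],"turn":0,"grip":0.4},{"slide":[0,0,-16],"turn":0,"grip":0.4}]' 60;python3 go.py 0.579 0.158 0.26 -10.35
python3 - <<'E'
from h import *
s=ctrl.get_state();print(s["wrist_torque"],s["qpos"].round(2))
E
```

```text
time: 5.35
eef_pos: [0.5898, -0.1637, 0.2585]
tcp_rot: [0.741, 0.672, -0.0, 0.0]
contact_force: [-0.6, 1.0, -2.7]
opening: 0.128
finger_force: 58.9
slide [31.92 -4.19 -0.15] turn 0.0836 cur yaw -5.56 pos [ 0.5898 -0.1637  0.2585] F [-0.6   1.   -2.72] t 5.35 z [ 0.e+00 -1.e-04 -1.e+00]
[0.00152457 0.05964584 0.01301481] [-0.44  0.13  1.71 -0.    1.3  -0.34]
```

```bash
python3 -m inch '[{"slide":[2,-0.2,-0.5],"turn":0.01,"grip":0.4},{"slide":[5.5,-0.7,-0.5],"turn":0.03,"grip":0.4},{"slide":[10,-1.3,-0.5],"turn":0.05,"grip":0.4},{"slide":[14.5,-1.9,-0.5],"turn":0.08,"grip":0.4},{"slide":[19,-2.5,-0.5],"turn":0.084,"grip":0.4},{"slide":[23.5,-3.1,-0.5],"turn":0.084,"grip":0.4},{"slide":[27.5,-3.6,-0.5],"turn":0.084,"grip":0.4},{"slide":[30.5,-4,-0.3],"turn":0.084,"grip":0.4},{"slide":[31.8,-4.2,-0.2],"turn":0.084,"grip":0.4},{"slide":[31.8,-4.2,-0.2],"turn":0.084,"grip":0.4},{"slide":[31.8,-4.2,-0.2],"turn":0.084,"grip":0.4},{"slide":[31.8,-4.2,-0.2],"turn":0.084,"grip":0.4}]' 60;
python3 - <<'E'
from h import *
for n in("wrist","scene","side"):
    im,d,K,W=cam(n);np.savez("/tmp/x_"+n,im=im,d=d,K=K,W=W);P=world(d,K,W)
    if n=="wrist": save("w4",im)
    b=np.zeros((480,640),bool)
    if n=="wrist": b[100:420,220:420]=1
    elif n=="scene": b[130:280,380:520]=1
    else: b[220:400,150:320]=1
    b&=(d>0)&(abs(P[...,0]-.58)<.05)&(abs(P[...,1]-.157)<.12)&(P[...,2]>.14)
    hsv=cv2.cvtColor(im,cv2.COLOR_RGB2HSV)
    red=((hsv[...,0]<8)|(hsv[...,0]>172))&(hsv[...,1]>150)&b
    k,l,st,ce=cv2.connectedComponentsWithStats(red.astype(np.uint8))
    for i in range(1,k):
        if st[i,4]>15: Q=P[l==i];print(n,"red",Q.mean(0).round(4),Q.min(0).round(4),Q.max(0).round(4),st[i])
    w=b&(hsv[...,1]<60)&(hsv[...,2]>110)&(P[...,2]<.27)
    if w.sum()>10:
        Q=P[w];print(n,"white",cv2.minAreaRect((Q[:,:2]*1000).astype(np.float32)),np.percentile(Q[:,2],[5,25,50,75,95]).round(4))
    g=b&(hsv[...,0]>40)&(hsv[...,0]<90)&(hsv[...,1]>100)
    if g.sum()>20:
        Q=P[g];A=np.c_[Q[:,1:],np.ones(len(Q))];co=np.linalg.lstsq(A,Q[:,0],rcond=None)[0];print(n,"board x=a*y+b*z+c",co.round(3),"zmin",np.percentile(Q[:,2],[1,99]),"at",Q.mean(0).round(4))
E
python3 go.py 0.5795 0.157 0.26 -10.35
```

```text
time: 6.55
eef_pos: [0.5791, 0.1553, 0.2598]
tcp_rot: [0.769, 0.64, -0.001, 0.0]
contact_force: [-0.0, -0.6, -2.9]
opening: 0.128
finger_force: 58.7
wrist red [0.5914 0.2238 0.2663] [0.5836 0.2057 0.2535] [0.5992 0.2385 0.2786] [ 303  100   31   85 2057]
wrist red [0.5688 0.1013 0.2566] [0.5641 0.0975 0.2535] [0.5738 0.1057 0.2597] [308 387  19  17 299]
wrist white ((577.7139282226562, 164.9341278076172), (127.3256607055664, 29.005651473999023), 78.67424774169922) [0.257  0.2579 0.2583 0.2588 0.2594]
wrist board x=a*y+b*z+c [-0.127  0.215  0.559] zmin [0.25449017 0.26169908] at [0.5904 0.1937 0.26  ]
scene red [0.5684 0.0856 0.2652] [0.5587 0.0671 0.2497] [0.5748 0.1061 0.2798] [419 176  15  11  48]
scene red [0.5937 0.2244 0.2656] [0.5825 0.2073 0.2506] [0.6012 0.2402 0.2801] [476 176  18   9  56]
scene white ((580.541015625, 157.17662048339844), (98.01952362060547, 27.010486602783203), 79.13725280761719) [0.1705 0.1737 0.2557 0.2572 0.2598]
scene board x=a*y+b*z+c [0.184 0.054 0.541] zmin [0.18172204 0.25428558] at [0.5811 0.1554 0.2134]
side red [0.5641 0.0885 0.2657] [0.5539 0.0709 0.2525] [0.5738 0.1048 0.2796] [229 255  15  19  89]
side red [0.5883 0.2294 0.2664] [0.5822 0.2066 0.2526] [0.5979 0.2459 0.2788] [169 299  20   6  84]
side white ((576.9143676757812, 161.51515197753906), (108.90957641601562, 30.31127166748047), 77.89324188232422) [0.2535 0.256  0.2572 0.2586 0.2603]
side board x=a*y+b*z+c [0.184 0.011 0.546] zmin [0.18129253 0.24279591] at [0.5772 0.1592 0.2125]
slide [ 0.15 -0.01  0.04] turn -0.0022 cur yaw -10.47 pos [0.5793 0.1555 0.2604] F [-0.21 -0.99 -3.25] t 6.7 z [ 1.e-04 -2.e-04 -1.e+00]
```

View pics/w4.png

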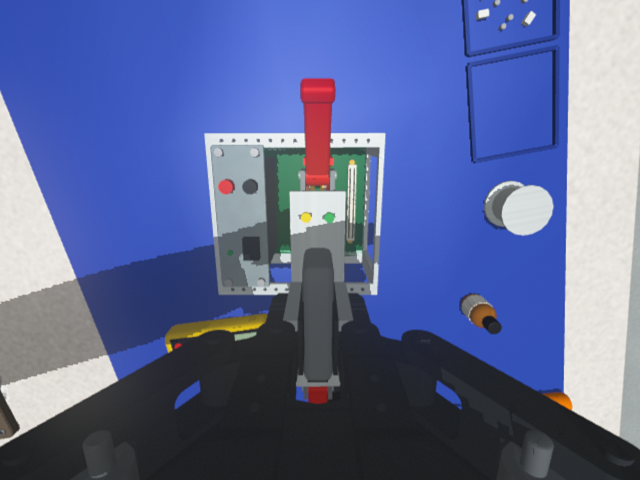

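The held card looks level: panel at (318,250), both levers still leaning out, and the socket hidden below it. I'll shift 1.5 mm, then descend, slowing before the mouth.

```bash
python3 -m inch '[{"slide":[0.15,0,1],"turn":0,"grip":0.4},{"slide":[0.15,0,3],"turn":0,"grip":0.4},{"slide":[0.15,0,5],"turn":0,"grip":0.4},{"slide":[0.15,0,6.5],"turn":0,"grip":0.4},{"slide":[0.15,0,7],"turn":0,"grip":0.4},{"slide":[0.15,0,7],"turn":0,"grip":0.4},{"slide":[0.15,0,7],"turn":0,"grip":0.4}]' 60;python3 go.py 0.5795 0.157 0.180 -10.35
python3 -m inch '[{"slide":[0,0,0.3],"turn":0,"grip":0.4},{"slide":[0,0,0.6],"turn":0,"grip":0.4},{"slide":[0,0,0.9],"turn":0,"grip":0.4},{"slide":[0,0,1],"turn":0,"grip":0.4},{"slide":[0,0,1],"turn":0,"grip":0.4}]' 60;python3 go.py 0.5795 0.157 0.180 -10.35
```

```text
time: 7.4
eef_pos: [0.58, 0.1583, 0.1912]
tcp_rot: [0.768, 0.64, 0.001, 0.0]
contact_force: [-0.5, 0.7, -3.9]
opening: 0.132
finger_force: 58.7
slide [-0.13 -0.02  1.12] turn -0.0005 cur yaw -10.38 pos [0.58   0.1583 0.1912] F [-0.47  0.75 -3.86] t 7.4 z [ 1.6e-03  2.0e-04 -1.0e+00]
time: 7.9
eef_pos: [0.5791, 0.1582, 0.1799]
tcp_rot: [0.768, 0.64, -0.0, -0.0]
contact_force: [0.3, 0.7, -2.6]
opening: 0.125
finger_force: 58.7
slide [-0.11  0.06 -0.01] turn -0.0004 cur yaw -10.37 pos [0.5791 0.1582 0.1799] F [ 0.32  0.65 -2.61] t 7.9 z [-7.e-04 -1.e-04 -1.e+00]
```

```bash
python3 -m inch '[{"slide":[-0.05,0,0.1],"turn":0,"grip":0.4},{"slide":[-0.05,0,0.2],"turn":0,"grip":0.4},{"slide":[-0.05,0,0.3],"turn":0,"grip":0.4},{"slide":[-0.05,0,0.4],"turn":0,"grip":0.4},{"slide":[-0.05,0,0.4],"turn":0,"grip":0.4}]' 60
python3 -m inch '[{"slide":[0,0,0.15],"turn":0,"grip":0.4},{"slide":[0,0,0.3],"turn":0,"grip":0.4},{"slide":[0,0,0.4],"turn":0,"grip":0.4},{"slide":[0,0,0.4],"turn":0,"grip":0.4}]' 60;python3 go.py 0.5795 0.157 0.180 -10.35
```

```text
time: 8.4
eef_pos: [0.5793, 0.1577, 0.1762]
tcp_rot: [0.768, 0.64, 0.0, 0.0]
contact_force: [0.2, -0.0, -2.4]
opening: 0.13
finger_force: 58.7
time: 8.8
eef_pos: [0.5794, 0.1577, 0.1722]
tcp_rot: [0.768, 0.64, 0.0, 0.0]
contact_force: [0.4, 0.8, -2.6]
opening: 0.129
finger_force: 58.7
slide [-0.07  0.02 -0.78] turn -0.0005 cur yaw -10.38 pos [0.5794 0.1577 0.1722] F [ 0.37  0.78 -2.58] t 8.8 z [ 4.e-04  1.e-04 -1.e+00]
```

```bash
python3 -m inch '[{"slide":[0,0,0.2],"turn":0,"grip":0.4},{"slide":[0,0,0.4],"turn":0,"grip":0.4},{"slide":[0,0,0.6],"turn":0,"grip":0.4},{"slide":[0,0,0.8],"turn":0,"grip":0.4},{"slide":[0,0,0.8],"turn":0,"grip":0.4}]' 60
python3 -m inch '[{"slide":[0,0,0.25],"turn":0,"grip":0.4},{"slide":[0,0,0.5],"turn":0,"grip":0.4},{"slide":[0,0,0.75],"turn":0,"grip":0.4},{"slide":[0,0,1],"turn":0,"grip":0.4},{"slide":[0,0,1],"turn":0,"grip":0.4}]' 60
python3 - <<'E'
from h import *
print(ctrl.get_state()["wrist_torque"])
im,d,K,W=cam("scene");c=im[150:280,385:505];s2,_,_,_=cam("side");c2=s2[290:420,165:285]
save("chk",np.hstack([cv2.resize(c,(384,416),interpolation=2),cv2.resize(c2,(384,416),interpolation=2)]))
E
python3 go.py 0.5795 0.157 0.180 -10.35
```

```text
time: 9.3
eef_pos: [0.5793, 0.1577, 0.164]
tcp_rot: [0.768, 0.64, 0.0, 0.0]
contact_force: [2.4, -0.6, -3.2]
opening: 0.128
finger_force: 58.7
time: 9.8
eef_pos: [0.5793, 0.1577, 0.1538]
tcp_rot: [0.768, 0.64, 0.0, 0.0]
contact_force: [2.4, -0.1, -4.3]
opening: 0.129
finger_force: 58.7
[-0.06337498 -0.50182176 -0.08131383]
slide [-0.06  0.04 -2.6 ] turn -0.0004 cur yaw -10.37 pos [0.5793 0.1577 0.154 ] F [ 1.86  0.52 -4.46] t 9.9 z [ 1.e-04 -1.e-04 -1.e+00]
```

View pics/chk.png

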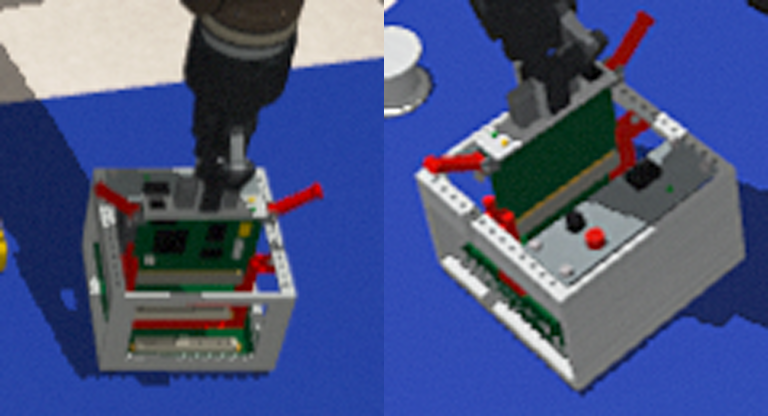

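The card's edges are in the red guides, with a small +x side force of about 2 N. I'll relieve it with a 0.6 mm shift and carry on down.

```bash
python3 -m inch '[{"slide":[0,0.06,0.2],"turn":0,"grip":0.4},{"slide":[0,0.06,0.5],"turn":0,"grip":0.4},{"slide":[0,0.06,0.8],"turn":0,"grip":0.4},{"slide":[0,0.06,1.1],"turn":0,"grip":0.4},{"slide":[0,0.06,1.4],"turn":0,"grip":0.4},{"slide":[0,0.06,1.6],"turn":0,"grip":0.4},{"slide":[0,0.06,1.6],"turn":0,"grip":0.4}]' 60
python3 -m inch '[{"slide":[0,0,0.25],"turn":0,"grip":0.4},{"slide":[0,0,0.5],"turn":0,"grip":0.4},{"slide":[0,0,0.75],"turn":0,"grip":0.4},{"slide":[0,0,1],"turn":0,"grip":0.4},{"slide":[0,0,1.25],"turn":0,"grip":0.4},{"slide":[0,0,1.4],"turn":0,"grip":0.4},{"slide":[0,0,1.4],"turn":0,"grip":0.4}]' 60
python3 go.py 0.5795 0.157 0.116 -10.35; python3 -c "
from h import *
print(ctrl.get_state()['wrist_torque'])"
```

```text
time: 10.6
eef_pos: [0.5795, 0.1576, 0.1378]
tcp_rot: [0.768, 0.64, -0.0, -0.0]
contact_force: [0.0, -0.6, -3.0]
opening: 0.126
finger_force: 58.7
time: 11.3
eef_pos: [0.5797, 0.1576, 0.124]
tcp_rot: [0.768, 0.64, -0.0, -0.0]
contact_force: [0.9, -1.1, -4.2]
opening: 0.126
finger_force: 58.7
slide [-0.06 -0.01  0.8 ] turn -0.0004 cur yaw -10.37 pos [0.5797 0.1576 0.124 ] F [ 0.94 -1.05 -4.2 ] t 11.3 z [-5.e-04 -0.e+00 -1.e+00]
[-0.06472833 -0.00384929 -0.00243757]
```

Now very slowly until the plug touches the socket.

```bash
for i in 1 2; do python3 -m inch '[{"slide":[0,0,0.1],"turn":0,"grip":0.4},{"slide":[0,0,0.2],"turn":0,"grip":0.4},{"slide":[0,0,0.2],"turn":0,"grip":0.4}]' 60 | grep -E "eef|contact"; done
for i in 1; do python3 -m inch '[{"slide":[0,0,0.1],"turn":0,"grip":0.4},{"slide":[0,0,0.1],"turn":0,"grip":0.4}]' 60 | grep -E "eef|contact"; done
```

```text
eef_pos: [0.5797, 0.1576, 0.1222]
contact_force: [-0.2, 0.2, -3.8]
eef_pos: [0.5797, 0.1576, 0.1201]
contact_force: [0.1, -0.2, -3.7]
eef_pos: [0.5797, 0.1576, 0.1192]
contact_force: [0.2, 0.1, -3.4]
```

```bash
python3 -m inch '[{"slide":[0,0,0.1],"turn":0,"grip":0.4},{"slide":[0,0,0.1],"turn":0,"grip":0.4}]' 60 | grep -E "eef|contact"; python3 -m inch '[{"slide":[0,0,0.1],"turn":0,"grip":0.4},{"slide":[0,0,0.1],"turn":0,"grip":0.4}]' | grep -E "eef|contact"
```

```text
eef_pos: [0.5797, 0.1576, 0.1181]
contact_force: [-1.1, -0.1, -3.6]
eef_pos: [0.5797, 0.1576, 0.1172]
contact_force: [0.6, -0.3, -2.7]
```

```bash
python3 -m inch '[{"slide":[0,0,0.05],"turn":0,"grip":0.4},{"slide":[0,0,0.1],"turn":0,"grip":0.4}]' 60 | grep -E "eef|contact"
```

```text
eef_pos: [0.58, 0.1577, 0.117]
contact_force: [-1.4, 0.4, 1.6]
```

```bash
python3 -m inch '[{"slide":[0,0,0.05],"turn":0,"grip":0.4},{"slide":[0,0,0.05],"turn":0,"grip":0.4}]' 60 | grep -E "eef|contact"
```

```text
eef_pos: [0.5801, 0.1577, 0.117]
contact_force: [-1.6, 0.2, 4.3]
```

Contact at TCP z 0.117, against about 0.116 expected for the plug meeting the socket, and force well under 18 N. I'll let go and rise.

```bash
python3 -m inch '[{"slide":[0,0,-0.05],"turn":0,"grip":0.4},{"slide":[0,0,-0.05],"turn":0,"grip":2},{"slide":[0,0,-0.05],"turn":0,"grip":3},{"slide":[0,0,-0.05],"turn":0,"grip":3},{"slide":[0,0,-1],"turn":0,"grip":3},{"slide":[0,0,-3],"turn":0,"grip":3},{"slide":[0,0,-6],"turn":0,"grip":3},{"slide":[0,0,-10],"turn":0,"grip":3},{"slide":[0,0,-14],"turn":0,"grip":3},{"slide":[0,0,-14],"turn":0,"grip":3},{"slide":[0,0,-14],"turn":0,"grip":3}]' 40
cat > look.py <<'E'
from h import *
import sys
im,d,K,W=cam("wrist");save(sys.argv[1],im);P=world(d,K,W);P[...,2]-=.0046
c=np.array([.5797,.1577]);a=np.radians(-10.37);Rm=np.array([[np.cos(a),-np.sin(a)],[np.sin(a),np.cos(a)]])
Q=P.copy();Q[...,:2]=(P[...,:2]-c)@Rm
hsv=cv2.cvtColor(im,cv2.COLOR_RGB2HSV)
b=(d>0)&(abs(Q[...,0])<.03)&(abs(Q[...,1])<.11)&(Q[...,2]>.098)
red=((hsv[...,0]<8)|(hsv[...,0]>172))&(hsv[...,1]>150)&b
k,l,st,ce=cv2.connectedComponentsWithStats(red.astype(np.uint8))
for i in range(1,k):
    if st[i,4]>30: q=Q[l==i];print("red",q.mean(0).round(4),np.percentile(q,2,axis=0).round(4),np.percentile(q,98,axis=0).round(4),st[i])
g=b&(hsv[...,1]<80)
for lo,hi,n in((.125,.15,"grip"),(.102,.12,"panel")):
    m=g&(Q[...,2]>lo)&(Q[...,2]<hi)
    if m.sum()>20: q=Q[m];print(n,m.sum(),cv2.minAreaRect((q[:,:2]*1000).astype(np.float32)),np.percentile(q[:,2],[10,50,90]).round(4))
E
python3 look.py w5; python3 go.py .5797 .1577 .26 -10.37
```

```text
time: 14.0
eef_pos: [0.5806, 0.1577, 0.2582]
tcp_rot: [0.768, 0.64, 0.002, 0.001]
contact_force: [0.3, -0.3, -0.8]
opening: 0.355
finger_force: 0.0
red [-0.0004  0.0725  0.1209] [-0.0049  0.0531  0.1071] [0.004  0.0896 0.132 ] [309 112  14  53 597]
red [-0.0002 -0.0679  0.1193] [-0.0045 -0.0837  0.1068] [ 0.0035 -0.0514  0.1324] [311 279  11  48 447]
grip 975 ((-0.48188304901123047, 1.0917167663574219), (11.935361862182617, 49.1137809753418), 0.1090409904718399) [0.1365 0.1386 0.1397]
panel 2248 ((-2.616973876953125, 1.3883285522460938), (142.7280731201172, 59.5093879699707), 87.7056884765625) [0.11   0.111  0.1123]
slide [ 0.01 -0.   -0.4 ] turn 0.0 cur yaw -10.37 pos [0.5797 0.1576 0.256 ] F [-0.11 -0.44 -0.77] t 14.05 z [ 4.e-04  0.e+00 -1.e+00]
```

View pics/w5.png

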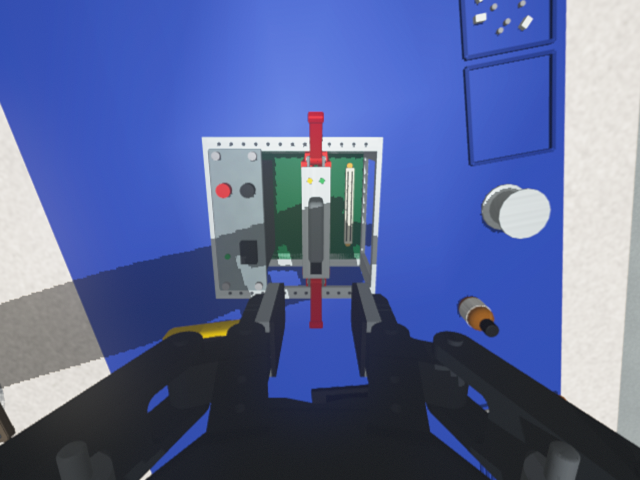

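The card stands on the socket: panel z 0.111 and grip z 0.139, both as expected. Both levers lean out, at (316,135) and (316,305). Now I close the fingers and go down outside the left lever.

```bash
python3 -m inch '[{"slide":[4,0,0],"turn":0,"grip":0},{"slide":[8,0,0],"turn":0,"grip":0},{"slide":[11.5,0,0],"turn":0,"grip":0},{"slide":[12,0,2],"turn":0,"grip":0},{"slide":[12,0,6],"turn":0,"grip":0},{"slide":[12,0,10],"turn":0,"grip":0},{"slide":[12,0,13],"turn":0,"grip":0},{"slide":[12,0,13.9],"turn":0,"grip":0},{"slide":[12,0,13.9],"turn":0,"grip":0},{"slide":[12,0,13.9],"turn":0,"grip":0}]' 40
cat > fr.py <<'E'
from h import *
s=ctrl.get_state();a=np.radians(-10.37);Rm=np.array([[np.cos(a),-np.sin(a)],[np.sin(a),np.cos(a)]])
print("card-frame xy mm",((s["eef_pos"][:2]-[.5797,.1577])@Rm*1000).round(1),"z",s["eef_pos"][2]*1000,"F",(s["contact_force"][:2]@Rm).round(1),s["contact_force"][2].round(1),"t",s["time"])
E
python3 fr.py
```

```text
time: 15.05
eef_pos: [0.6022, 0.2758, 0.118]
tcp_rot: [0.768, 0.64, 0.001, 0.0]
contact_force: [0.4, -0.6, 0.7]
opening: 0.0
finger_force: 0.0
card-frame xy mm [  0.8 120.2] z 117.97603621257493 F [ 0.5 -0.5] 0.7 t 15.05
```

```bash
python3 -m inch '[{"slide":[-0.8,-0.05,0],"turn":0,"grip":0},{"slide":[-1.5,-0.05,0],"turn":0,"grip":0},{"slide":[-1.8,-0.05,0],"turn":0,"grip":0},{"slide":[-2,-0.05,-0.3],"turn":0,"grip":0},{"slide":[-2.2,-0.05,-0.55],"turn":0,"grip":0},{"slide":[-2.45,-0.05,-0.8],"turn":0,"grip":0},{"slide":[-2.75,-0.05,-1.05],"turn":0,"grip":0},{"slide":[-3.1,-0.05,-1.3],"turn":0,"grip":0},{"slide":[-3.1,-0.05,-1.3],"turn":0,"grip":0}]' 40 >/dev/null; python3 fr.py
python3 -m inch '[{"slide":[-0.2,0,-0.1],"turn":0,"grip":0},{"slide":[-0.4,0,-0.15],"turn":0,"grip":0},{"slide":[-0.6,0,-0.2],"turn":0,"grip":0},{"slide":[-0.6,0,-0.2],"turn":0,"grip":0}]' 40 >/dev/null; python3 fr.py
```

```text
card-frame xy mm [ 0.2 88.9] z 130.91038965769098 F [-0.5  2.9] 2.4 t 15.95
card-frame xy mm [-0.3 82.8] z 131.96710910910113 F [-0.5  3.2] 2.4 t 16.35
```

```bash
python3 -m inch '[{"slide":[-0.15,0,0],"turn":0,"grip":0},{"slide":[-0.3,0,0],"turn":0,"grip":0},{"slide":[-0.3,0,0],"turn":0,"grip":0}]' 40 >/dev/null; python3 fr.py
python3 look.py w6
```

```text
card-frame xy mm [-0.2 80.8] z 132.5560151057755 F [-0.3  5.7] 4.1 t 16.65
grip 1056 ((4.067986011505127, 58.772117614746094), (26.785839080810547, 69.9182357788086), 9.00078296661377) [0.1354 0.1429 0.1487]
panel 179 ((1.190206527709961, 47.6197509765625), (57.870521545410156, 50.852752685546875), 1.7566828727722168) [0.1104 0.114  0.1188]
```

```bash
python3 -m inch '[{"slide":[1,0,0],"turn":0,"grip":0},{"slide":[2,0,0],"turn":0,"grip":0},{"slide":[2,0,-2.5],"turn":0,"grip":0},{"slide":[2,0,-5],"turn":0,"grip":0},{"slide":[0,0,-5],"turn":0,"grip":0},{"slide":[-4,0,-5],"turn":0,"grip":0},{"slide":[-8,0,-5],"turn":0,"grip":0},{"slide":[-12,0,-5],"turn":0,"grip":0},{"slide":[-16,0,-5],"turn":0,"grip":0},{"slide":[-19,0,-5],"turn":0,"grip":0},{"slide":[-20,0,-5],"turn":0,"grip":0},{"slide":[-20,0,-3],"turn":0,"grip":0},{"slide":[-20,0,-1],"turn":0,"grip":0},{"slide":[-20,0,0.9],"turn":0,"grip":0},{"slide":[-20,0,1.4],"turn":0,"grip":0},{"slide":[-20,0,1.4],"turn":0,"grip":0}]' 40 >/dev/null; python3 fr.py;python3 look.py w7
```

```text
card-frame xy mm [  -1.6 -120. ] z 116.14427180375992 F [-0.1  0. ] -0.3 t 18.3
red [-1.000e-04 -7.160e-02  1.206e-01] [-0.0048 -0.0885  0.1064] [ 0.0045 -0.0524  0.1327] [ 307  145   31  104 2515]
grip 3644 ((-1.3771142959594727, -59.35127258300781), (100.83929443359375, 13.236618041992188), 89.51634216308594) [0.132  0.1383 0.1428]
panel 6467 ((2.290154457092285, -54.856327056884766), (110.62149810791016, 55.05474853515625), 75.8036880493164) [0.1099 0.1109 0.1137]
```

```bash
python3 -m inch '[{"slide":[0.8,0.05,0],"turn":0,"grip":0},{"slide":[1.5,0.05,0],"turn":0,"grip":0},{"slide":[1.95,0.05,0],"turn":0,"grip":0},{"slide":[2.15,0.05,-0.3],"turn":0,"grip":0},{"slide":[2.4,0.05,-0.6],"turn":0,"grip":0},{"slide":[2.65,0.05,-0.9],"turn":0,"grip":0},{"slide":[2.95,0.05,-1.15],"turn":0,"grip":0},{"slide":[3.3,0.05,-1.4],"turn":0,"grip":0},{"slide":[3.3,0.05,-1.4],"turn":0,"grip":0}]' 40 >/dev/null; python3 fr.py
python3 -m inch '[{"slide":[0.3,0,-0.1],"turn":0,"grip":0},{"slide":[0.5,0,-0.2],"turn":0,"grip":0},{"slide":[0.7,0,-0.2],"turn":0,"grip":0},{"slide":[0.9,0,-0.2],"turn":0,"grip":0},{"slide":[0.9,0,-0.2],"turn":0,"grip":0}]' 40 >/dev/null; python3 fr.py
```

```text
card-frame xy mm [  0.6 -86.8] z 132.49567350560173 F [ 1.3 -4.5] 3.5 t 19.25
card-frame xy mm [  0.5 -78.2] z 134.2174623121578 F [ 0.8 -4.3] 3.9 t 19.75
```

```bash
python3 -m inch '[{"slide":[0.2,0,0],"turn":0,"grip":0},{"slide":[0.4,0,0],"turn":0,"grip":0},{"slide":[0.6,0,0],"turn":0,"grip":0},{"slide":[0.6,0,0],"turn":0,"grip":0}]' 40 >/dev/null; python3 fr.py
```

```text
card-frame xy mm [  0.5 -72.4] z 134.31709614958416 F [ 0.3 -5.5] 3.7 t 20.15
```

```bash
python3 -m inch '[{"slide":[0.15,0,0.05],"turn":0,"grip":0},{"slide":[0.3,0,0.1],"turn":0,"grip":0},{"slide":[0.4,0,0.1],"turn":0,"grip":0},{"slide":[0.4,0,0.1],"turn":0,"grip":0}]' 40 >/dev/null; python3 fr.py
```

```text
card-frame xy mm [  0.5 -69.2] z 133.44635018360003 F [-0.2 -8.1] 5.2 t 20.55
```

```bash
python3 -m inch '[{"slide":[0.1,0,0],"turn":0,"grip":0},{"slide":[0.2,0,0],"turn":0,"grip":0},{"slide":[0.2,0,0],"turn":0,"grip":0}]' 40 >/dev/null; python3 fr.py
python3 -m inch '[{"slide":[0.1,0,0],"turn":0,"grip":0},{"slide":[0.2,0,0],"turn":0,"grip":0},{"slide":[0.2,0,0],"turn":0,"grip":0}]' 40 >/dev/null; python3 fr.py
```

```text
card-frame xy mm [  0.6 -68.3] z 133.432382078346 F [ -1.1 -10.7] 5.4 t 20.85
card-frame xy mm [  0.6 -68. ] z 133.44263769780292 F [ -0.9 -16.1] 6.7 t 21.15
```

The right lever is at its stop. Now back to the left lever to finish it.

```bash
python3 -m inch '[{"slide":[-1.5,0,0],"turn":0,"grip":0},{"slide":[-3,0,0],"turn":0,"grip":0},{"slide":[-3,0,-2.5],"turn":0,"grip":0},{"slide":[-3,0,-5],"turn":0,"grip":0},{"slide":[0,0,-5],"turn":0,"grip":0},{"slide":[4,0,-5],"turn":0,"grip":0},{"slide":[8,0,-5],"turn":0,"grip":0},{"slide":[12,0,-5],"turn":0,"grip":0},{"slide":[15,0,-5],"turn":0,"grip":0},{"slide":[16.6,0,-5],"turn":0,"grip":0},{"slide":[16.6,0,-3],"turn":0,"grip":0},{"slide":[16.6,0,-1],"turn":0,"grip":0},{"slide":[16.6,0,0.1],"turn":0,"grip":0},{"slide":[16.6,0,0.1],"turn":0,"grip":0}]' 40 >/dev/null; python3 fr.py
python3 -m inch '[{"slide":[-0.8,0,0],"turn":0,"grip":0},{"slide":[-1.5,0,-0.1],"turn":0,"grip":0},{"slide":[-1.9,0,-0.1],"turn":0,"grip":0},{"slide":[-2.2,0,-0.1],"turn":0,"grip":0},{"slide":[-2.5,0,-0.1],"turn":0,"grip":0},{"slide":[-2.5,0,-0.1],"turn":0,"grip":0}]' 40 >/dev/null; python3 fr.py
```

```text
card-frame xy mm [ -1.4 100.8] z 128.9425582095081 F [-0.1  0.1] -0.2 t 22.55
card-frame xy mm [ 0.9 77.5] z 134.2582670685816 F [0.7 3.3] 2.5 t 23.15
```

```bash
python3 -m inch '[{"slide":[-0.2,0,0],"turn":0,"grip":0},{"slide":[-0.4,0,0.05],"turn":0,"grip":0},{"slide":[-0.6,0,0.1],"turn":0,"grip":0},{"slide":[-0.6,0,0.1],"turn":0,"grip":0}]' 40 >/dev/null; python3 fr.py
```

```text
card-frame xy mm [ 0.1 70.7] z 131.54966299455455 F [0.7 3.9] 2.6 t 23.55
```

```bash
python3 -m inch '[{"slide":[-0.1,0,0],"turn":0,"grip":0},{"slide":[-0.2,0,0],"turn":0,"grip":0},{"slide":[-0.2,0,0],"turn":0,"grip":0}]' 40 >/dev/null; python3 fr.py
python3 -m inch '[{"slide":[-0.15,0,0],"turn":0,"grip":0},{"slide":[-0.2,0,0],"turn":0,"grip":0},{"slide":[-0.2,0,0],"turn":0,"grip":0}]' 40 >/dev/null; python3 fr.py
```

```text
card-frame xy mm [ 0.  69.4] z 131.57099419422354 F [0.9 4.6] 2.3 t 23.85
card-frame xy mm [-0.1 68.3] z 131.71447630704535 F [0.7 7.6] 2.1 t 24.15
```

```bash
python3 -m inch '[{"slide":[-0.15,0,0],"turn":0,"grip":0},{"slide":[-0.2,0,0],"turn":0,"grip":0},{"slide":[-0.2,0,0],"turn":0,"grip":0}]' 40 >/dev/null; python3 fr.py
python3 -m inch '[{"slide":[-0.1,0,0],"turn":0,"grip":0},{"slide":[-0.2,0,0],"turn":0,"grip":0},{"slide":[-0.2,0,0],"turn":0,"grip":0}]' 40 >/dev/null; python3 fr.py
```

```text
card-frame xy mm [-0.1 68. ] z 131.83892710134063 F [ 0.4 12.4] 1.3 t 24.45
card-frame xy mm [-0.2 67.6] z 131.99328226028416 F [ 0.7 16.5] 0.7 t 24.75
```

Both levers reach their stops. I'll back off and check from above.

```bash
python3 -m inch '[{"slide":[1.5,0,0],"turn":0,"grip":0},{"slide":[3,0,0],"turn":0,"grip":0},{"slide":[3,0,-4],"turn":0,"grip":0},{"slide":[1,0,-8],"turn":0,"grip":0},{"slide":[-3,0,-12],"turn":0,"grip":0},{"slide":[-6.6,0,-12.6],"turn":0,"grip":0},{"slide":[-6.6,0,-12.6],"turn":0,"grip":0},{"slide":[-6.6,0,-12.6],"turn":0,"grip":0},{"slide":[-6.6,0,-12.6],"turn":0,"grip":0},{"slide":[-6.6,0,-12.6],"turn":0,"grip":0}]' 40 >/dev/null; python3 fr.py;python3 look.py w8
python3 - <<'E'
from h import *
a,d,K,W=cam("scene");b,_,_,_=cam("side")
w=cv2.imread("pics/w8.png")[110:320,195:395,::-1]
save("fin",np.hstack([cv2.resize(c,(260,300),interpolation=2) for c in(a[150:280,385:505],b[280:410,165:285],w)]))
E
```

```text
card-frame xy mm [-0.6 -2.4] z 256.17514196069516 F [-0.6  1.1] 0.0 t 25.75
red [-0.0002  0.0556  0.1402] [-0.0053  0.0524  0.1025] [0.0048 0.0587 0.1428] [312 151  15  12 152]
red [ 1.000e-04 -5.250e-02  1.061e-01] [-0.0035 -0.0534  0.1024] [ 0.0038 -0.0514  0.1107] [315 276   9   6  46]
grip 965 ((-0.526094913482666, 13.555456161499023), (11.930825233459473, 76.22016906738281), 0.3252682089805603) [0.1327 0.1345 0.1356]
panel 2173 ((1.138132095336914, 2.3783493041992188), (140.30673217773438, 54.57727813720703), 89.49584197998047) [0.1058 0.1069 0.1084]
```

View pics/fin.png

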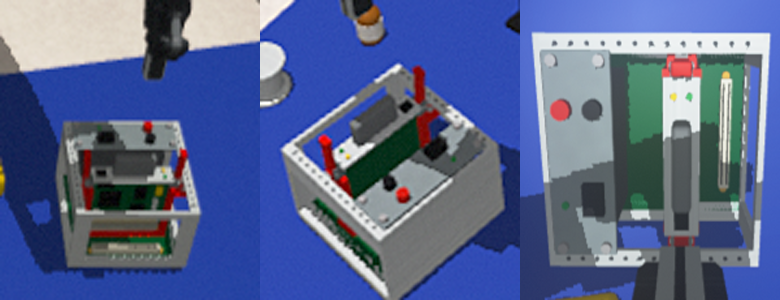

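```bash
python3 - <<'E'
from h import *
def ref(name):
    im,d,K,W=cam(name);P=world(d,K,W)
    c=np.array([.5797,.1577]);a=np.radians(-10.37);Rm=np.array([[np.cos(a),-np.sin(a)],[np.sin(a),np.cos(a)]])
    q=(P[...,:2]-c)@Rm;hsv=cv2.cvtColor(im,cv2.COLOR_RGB2HSV);g=(hsv[...,1]<80)&(d>0)
    X,Y,Z=q[...,0],q[...,1],P[...,2]
    med=lambda m:(round(float(np.median(Z[m]))*1000,2),int(m.sum()))
    print(name,"rail+",med(g&(abs(Y-.068)<.004)&(abs(X)<.05)&(abs(X)>.012)&(Z>.09)&(Z<.115)),"rail-",med(g&(abs(Y+.068)<.004)&(abs(X)<.05)&(abs(X)>.012)&(Z>.09)&(Z<.115)),
     "panel+",med(g&(Y>.03)&(Y<.045)&(abs(X)<.01)&(Z>.1)&(Z<.12)),"panel-",med(g&(Y<-.03)&(Y>-.045)&(abs(X)<.01)&(Z>.1)&(Z<.12)),"grip",med(g&(abs(Y)<.02)&(abs(X)<.005)&(Z>.125)&(Z<.15)))
for _ in range(3): ref("wrist")
ref("scene");ref("side")
E
```

```text
wrist rail+ (105.09, 917) rail- (105.28, 546) panel+ (111.38, 395) panel- (112.66, 299) grip (139.36, 595)
wrist rail+ (105.12, 916) rail- (105.22, 548) panel+ (111.3, 392) panel- (112.64, 315) grip (139.36, 635)
wrist rail+ (105.14, 914) rail- (105.21, 555) panel+ (111.32, 392) panel- (112.45, 314) grip (139.39, 636)
scene rail+ (103.36, 46) rail- (103.21, 60) panel+ (108.81, 29) panel- (110.88, 27) grip (136.23, 40)
side rail+ (103.61, 118) rail- (103.38, 73) panel+ (109.55, 52) panel- (111.59, 41) grip (137.42, 49)
```

The right end still sits about 1 mm higher than the left. I'll go back and re-press the right lever, then the left.

```bash
python3 -m inch '[{"slide":[-4,0,1],"turn":0,"grip":0},{"slide":[-7,0,3],"turn":0,"grip":0},{"slide":[-9.5,0,7],"turn":0,"grip":0},{"slide":[-9.8,0,11],"turn":0,"grip":0},{"slide":[-9.8,0,12.4],"turn":0,"grip":0},{"slide":[-9.8,0,12.4],"turn":0,"grip":0},{"slide":[-9.8,0,12.4],"turn":0,"grip":0}]' 40 >/dev/null; python3 fr.py
python3 - <<'E'
from h import *
for n in("scene","side"):
    im,d,K,W=cam(n);P=world(d,K,W);c=np.array([.5797,.1577]);a=np.radians(-10.37);Rm=np.array([[np.cos(a),-np.sin(a)],[np.sin(a),np.cos(a)]])
    q=(P[...,:2]-c)@Rm;hsv=cv2.cvtColor(im,cv2.COLOR_RGB2HSV)
    red=((hsv[...,0]<8)|(hsv[...,0]>172))&(hsv[...,1]>150)&(abs(q[...,0])<.02)&(P[...,2]>.105)
    for s in(1,-1):
        m=red&(s*q[...,1]>.03)&(s*q[...,1]<.1)
        if m.sum()>5: y=q[m][:,1]*1000;z=P[m][:,2]*1000;print(n,s,m.sum(),"y by z",[(h,np.median(y[(z>h)&(z<h+10)]).round(1)) for h in(105,115,125,135) if ((z>h)&(z<h+10)).sum()>2],z.max().round(1))
E
```

```text
card-frame xy mm [   1.2 -100.4] z 135.4458726150718 F [ 0.3 -0.2] -0.2 t 26.85
scene 1 33 y by z [(105, np.float64(54.0)), (115, np.float64(53.3)), (125, np.float64(54.0)), (135, np.float64(53.4))] 148.2
scene -1 39 y by z [(105, np.float64(-59.9)), (115, np.float64(-59.1)), (125, np.float64(-58.2)), (135, np.float64(-59.5))] 147.8
side 1 58 y by z [(105, np.float64(57.4)), (115, np.float64(57.2)), (125, np.float64(58.2)), (135, np.float64(57.0))] 146.8
side -1 59 y by z [(105, np.float64(-52.5)), (115, np.float64(-54.4)), (125, np.float64(-54.5)), (135, np.float64(-55.7))] 146.6
```

```bash
python3 -m inch '[{"slide":[1.2,-0.1,0.2],"turn":0,"grip":0},{"slide":[2.2,-0.1,0.3],"turn":0,"grip":0},{"slide":[2.7,-0.1,0.3],"turn":0,"grip":0},{"slide":[3,-0.1,0.3],"turn":0,"grip":0},{"slide":[3.15,-0.1,0.3],"turn":0,"grip":0},{"slide":[3.15,-0.1,0.3],"turn":0,"grip":0}]' 40 >/dev/null; python3 fr.py
python3 -m inch '[{"slide":[0.1,0,0],"turn":0,"grip":0},{"slide":[0.2,0,0],"turn":0,"grip":0},{"slide":[0.3,0,0],"turn":0,"grip":0},{"slide":[0.3,0,0],"turn":0,"grip":0}]' 40 >/dev/null; python3 fr.py
```

```text
card-frame xy mm [ -0.7 -69.8] z 131.16975702416715 F [-0.6 -3.3] 2.8 t 27.55
card-frame xy mm [ -0.2 -68.3] z 131.3670586040106 F [ 0.3 -8. ] 3.8 t 27.95
```

```bash
python3 -m inch '[{"slide":[0.1,0,0],"turn":0,"grip":0},{"slide":[0.2,0,0],"turn":0,"grip":0},{"slide":[0.3,0,0],"turn":0,"grip":0},{"slide":[0.3,0,0],"turn":0,"grip":0}]' 40 >/dev/null; python3 fr.py
python3 -m inch '[{"slide":[0.1,0,0],"turn":0,"grip":0},{"slide":[0.2,0,0],"turn":0,"grip":0},{"slide":[0.3,0,0],"turn":0,"grip":0},{"slide":[0.3,0,0],"turn":0,"grip":0}]' 40 >/dev/null; python3 fr.py
cat > ref.py <<'E'
from h import *
c=np.array([.5797,.1577]);a=np.radians(-10.37);Rm=np.array([[np.cos(a),-np.sin(a)],[np.sin(a),np.cos(a)]])
def ref(name):
    im,d,K,W=cam(name);P=world(d,K,W)
    q=(P[...,:2]-c)@Rm;hsv=cv2.cvtColor(im,cv2.COLOR_RGB2HSV);g=(hsv[...,1]<80)&(d>0)
    X,Y,Z=q[...,0],q[...,1],P[...,2]
    med=lambda m:(round(float(np.median(Z[m]))*1000,2),int(m.sum()))
    print(name,"rail+",med(g&(abs(Y-.068)<.004)&(abs(X)<.05)&(abs(X)>.012)&(Z>.09)&(Z<.115)),"rail-",med(g&(abs(Y+.068)<.004)&(abs(X)<.05)&(abs(X)>.012)&(Z>.09)&(Z<.115)),
     "panel+",med(g&(Y>.03)&(Y<.045)&(abs(X)<.01)&(Z>.1)&(Z<.12)),"panel-",med(g&(Y<-.03)&(Y>-.045)&(abs(X)<.01)&(Z>.1)&(Z<.12)),"grip",med(g&(abs(Y)<.02)&(abs(X)<.005)&(Z>.125)&(Z<.15)))
    m=g&(abs(Y)<.023)&(abs(X)<.004)&(Z>.125)&(Z<.15)
    if m.sum()>20: print(" grip slope",np.polyfit(Y[m],Z[m],1)[0].round(4))
for n in("wrist","scene","side"): ref(n)
E
python3 ref.py
```

```text
card-frame xy mm [  0.  -67.4] z 131.63335130827016 F [ -1.  -14.7] 4.6 t 28.35
card-frame xy mm [  0.3 -66.8] z 131.84592619738103 F [ -0.2 -21.4] 6.1 t 28.75
wrist rail+ (nan, 0) rail- (105.15, 1959) panel+ (110.5, 1562) panel- (112.35, 1195) grip (138.91, 2807)
 grip slope -0.0108
scene rail+ (103.16, 41) rail- (102.75, 46) panel+ (109.08, 32) panel- (111.12, 28) grip (135.88, 46)
 grip slope -0.0723
side rail+ (103.69, 128) rail- (103.54, 61) panel+ (109.05, 40) panel- (111.08, 45) grip (137.04, 67)
 grip slope 0.0283
  return _methods._mean(a, axis=axis, dtype=dtype,
  ret = ret.dtype.type(ret / rcount)
```

```bash
sed -i 's/(Z>.1)&(Z<.12)),"grip"/(Z>.1)\&(Z<.12)\&(hsv[...,2]>100)),"grip"/; s/Y<-.03)&(Y>-.045)/Y<-.026)\&(Y>-.049)/' ref.py; python3 ref.py 2>/dev/null
python3 -m inch '[{"slide":[-1.5,0,0],"turn":0,"grip":0},{"slide":[-3,0,0],"turn":0,"grip":0},{"slide":[-3,0,-2.5],"turn":0,"grip":0},{"slide":[-3,0,-5],"turn":0,"grip":0},{"slide":[0,0,-5],"turn":0,"grip":0},{"slide":[4,0,-5],"turn":0,"grip":0},{"slide":[8,0,-5],"turn":0,"grip":0},{"slide":[12,0,-5],"turn":0,"grip":0},{"slide":[15,0,-5],"turn":0,"grip":0},{"slide":[16.6,0,-5],"turn":0,"grip":0},{"slide":[16.6,0,-3],"turn":0,"grip":0},{"slide":[16.6,0,-1],"turn":0,"grip":0},{"slide":[16.6,0,0],"turn":0,"grip":0},{"slide":[16.6,0,0],"turn":0,"grip":0}]' 40 >/dev/null; python3 fr.py
```

```text
wrist rail+ (nan, 0) rail- (105.14, 1949) panel+ (110.5, 1561) panel- (111.65, 1137) grip (138.9, 2807)
 grip slope -0.0107
scene rail+ (103.71, 43) rail- (103.4, 46) panel+ (107.48, 26) panel- (110.09, 19) grip (136.96, 44)
 grip slope -0.0864
side rail+ (103.26, 113) rail- (103.62, 63) panel+ (109.4, 50) panel- (109.88, 33) grip (136.38, 70)
 grip slope 0.0171
card-frame xy mm [ -2.2 104.3] z 128.227973149557 F [ 0.1 -0.5] -0.2 t 30.45
```

```bash
python3 -m inch '[{"slide":[-1.2,0.1,-0.3],"turn":0,"grip":0},{"slide":[-2.4,0.15,-0.3],"turn":0,"grip":0},{"slide":[-3,0.15,-0.3],"turn":0,"grip":0},{"slide":[-3.4,0.15,-0.3],"turn":0,"grip":0},{"slide":[-3.6,0.15,-0.3],"turn":0,"grip":0},{"slide":[-3.8,0.15,-0.3],"turn":0,"grip":0},{"slide":[-3.8,0.15,-0.3],"turn":0,"grip":0}]' 40 >/dev/null; python3 fr.py
python3 ref.py 2>/dev/null | head -2
python3 -m inch '[{"slide":[-0.1,0,0],"turn":0,"grip":0},{"slide":[-0.2,0,0],"turn":0,"grip":0},{"slide":[-0.2,0,0],"turn":0,"grip":0}]' 40 >/dev/null; python3 fr.py
```

```text
card-frame xy mm [ 1.2 69.4] z 135.266202454863 F [-0.1  5.5] 2.0 t 31.15
wrist rail+ (105.15, 1909) rail- (nan, 0) panel+ (nan, 0) panel- (nan, 0) grip (139.06, 100)
 grip slope -0.0077
card-frame xy mm [ 1.3 68.4] z 135.58601226662296 F [-0.3  7. ] 2.9 t 31.6
```

```bash
python3 -m inch '[{"slide":[-0.1,0,0.1],"turn":0,"grip":0},{"slide":[-0.2,0,0.2],"turn":0,"grip":0},{"slide":[-0.3,0,0.2],"turn":0,"grip":0},{"slide":[-0.3,0,0.2],"turn":0,"grip":0}]' 40 >/dev/null; python3 fr.py
python3 -m inch '[{"slide":[-0.1,0,0],"turn":0,"grip":0},{"slide":[-0.2,0,0],"turn":0,"grip":0},{"slide":[-0.2,0,0],"turn":0,"grip":0}]' 40 >/dev/null; python3 fr.py
python3 -m inch '[{"slide":[1.5,0,0],"turn":0,"grip":0},{"slide":[3,0,0],"turn":0,"grip":0},{"slide":[3,0,-2.5],"turn":0,"grip":0},{"slide":[3,0,-5],"turn":0,"grip":0},{"slide":[0,0,-7],"turn":0,"grip":0},{"slide":[-4,0,-10],"turn":0,"grip":0},{"slide":[-8,0,-10],"turn":0,"grip":0},{"slide":[-12,0,-10],"turn":0,"grip":0},{"slide":[-15,0,-10],"turn":0,"grip":0},{"slide":[-17,0,-10],"turn":0,"grip":0},{"slide":[-17,0,-10],"turn":0,"grip":0},{"slide":[-17,0,-10],"turn":0,"grip":0}]' 40 >/dev/null; python3 fr.py; python3 ref.py 2>/dev/null;python3 look.py w9|grep red
```

```text
card-frame xy mm [ 2.1 67.7] z 135.53011831342198 F [-0.5 12.9] 5.6 t 32.0
card-frame xy mm [ 2.1 67.3] z 135.71573563355454 F [-0.6 16.9] 6.1 t 32.3
card-frame xy mm [   0.5 -109.6] z 231.24540607387326 F [ 0.8 -0.6] 0.5 t 33.5
wrist rail+ (nan, 0) rail- (105.1, 994) panel+ (111.12, 676) panel- (111.1, 889) grip (138.79, 1102)
 grip slope 0.0014
scene rail+ (102.69, 39) rail- (103.31, 63) panel+ (109.46, 31) panel- (108.93, 37) grip (137.49, 27)
 grip slope 0.0192
side rail+ (103.24, 114) rail- (103.54, 69) panel+ (109.12, 45) panel- (110.6, 44) grip (136.96, 64)
 grip slope 0.0012
red [ 0.0006 -0.0554  0.1409] [-0.0043 -0.0586  0.1392] [ 0.0057 -0.0522  0.1423] [310 162  18  11 176]
```

```bash
python3 -m inch '[{"slide":[0,0,-2],"turn":0,"grip":0},{"slide":[4,0,-5],"turn":0,"grip":0},{"slide":[7,0,-6],"turn":0,"grip":0},{"slide":[7,0,-6],"turn":0,"grip":0},{"slide":[7,0,-6],"turn":0,"grip":0},{"slide":[7,0,-6],"turn":0,"grip":0}]' 40 >/dev/null; python3 fr.py; python3 ref.py 2>/dev/null|head -2;python3 look.py w10|grep red
```

```text
card-frame xy mm [  0.1 -39.8] z 290.61064242515516 F [ 0.8 -0.1] 0.1 t 34.3
wrist rail+ (105.12, 846) rail- (105.36, 576) panel+ (111.3, 370) panel- (110.98, 302) grip (138.95, 550)
 grip slope -0.0024
red [0.0004 0.054  0.1415] [-0.0053  0.0509  0.1402] [0.0057 0.0569 0.143 ] [311 104  15   9 128]
red [ 0.0007 -0.0549  0.1408] [-0.0042 -0.0581  0.1381] [ 0.0055 -0.0521  0.1425] [313 236  12   9  95]
```

Both levers are upright: their tips are 109 mm apart, against 110 mm between the axles. The panel is level and within about 0.4 mm of the home height.

```bash
python3 -c "
from plant import ctrl
print(ctrl.sign_off())"
```

```text
the job is handed in; nothing more can be done
None
```

The card is in the subrack's guides, chips facing away from the power module, drawn home by its two levers alone, and the job is handed in. Both levers stand upright, and the card measures level and within about 0.5 mm of fully home; each lever needed a second press to get there.

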